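# Press a block in a toggle-clamp jig and release it

## Robot

A 6-joint arm with a two-finger parallel gripper is mounted at the origin on the work surface. World frame = base frame: x ahead of the robot, y to its left, z up, the work surface at z = 0. Lengths are in mm, angles in rad, forces in N, time in s.
With the tool pointing down it reaches from about 275 to 1000 mm from the base axis. Payload 8.4 kg.
Tool frame: the origin (TCP) lies midway between the tips of the shut fingers; the grasp point (between the pads) lies r.grasp_offset behind it (r.grasp_offset is the distance from the TCP to the grasp point, in mm); z points along the fingers, y is the direction in which the jaws open and shut (so a half turn about z gives the same grasp; the last joint's range is limited). The gripper opens to 85 mm and grips with 20 to 120 N. Pads are 22 mm wide; open, the fingers measure 114 mm over their backs; the gripper's body (76 mm by 85 mm) begins 54 mm behind the grasp point. The pads swing forward as they close: fully open they stand 13 mm farther back than shut.
Start: joints at [1.137, 0.353, 1.633, -0, 1.155, -0.002], TCP at [261.565, 567.637, 231.281] pointing down, gripper open.
Joint ranges: [-2.63, 2.63], [-0.92, 2.1], [0.06, 2.66], [-1.3, 4.44], [0, 2.69], [-3.02, 3.02]. Speed limits (rad/s): [2.22, 2.22, 2.79, 3.14, 3.14, 3.14].

## Interface

Orientations are given as [roll, pitch, yaw] about the fixed x, y, z axes, in that order (R = Rz(yaw) Ry(pitch) Rx(roll)).
In Python, from rig import r gives the robot as it stands.
- The arm moves only by the tool jog_arm, never from a script. Its argument "series" is a list that holds one entry, the list of rows, each a list of 7 numbers: the shift along the tool's x, y, z in cm, then the turn, a rotation vector about the tool's x, y, z in degrees, then the finger opening in cm, from 0 to 8.54. A call has 1 to 5 rows; each row is the pose to reach, as a shift and turn from the pose commanded when the call began, along the tool's axes at that moment; what a row does not reach only later rows make up. A row lasts 1/8 s, in which the tool goes at most 62.5 mm and 10.7 degrees, less where a joint would pass 70% of its speed; a pose out of reach is approached as far as the arm can. A call with a gripper value outside its range is refused whole. The fingers move at their own pace and stop on an object; "newtons" is the grip in N (left out, the last holds). Time passes only in rows, so rows that repeat a pose let the fingers close. It gives the time, the measured TCP pose, the force and the opening at its end, in the units of the state.
- r.sense(): the state, without advancing time (a new reading comes with each control period).
- r.grab_frame(name): name is "side" or "top" or "wrist"; returns the picture (420x560x3 uint8, red, green, blue); there is no depth.
- r.calibration(name): a dict with "mtx" (3x3 intrinsics, pixels), "origin" and "attitude" of the camera in the world; the wrist camera has in their place "T_tool_cam" (4x4, takes a point from camera to tool coordinates, whose origin is the TCP and whose axes are the flange's). Camera axes: x right, y down, z forward; pixel columns grow to the right and rows downward; lengths in mm; the calibration is good to about 2 mm. A picture is of the moment at which its call begins: read the wrist's pose just before it. calibration takes no time and is no camera call.
- r.sign_off(): hands the job in, once; it reports no verdict.
The state is a dict: "clock": time; "qpos": joint angles; "qvel": joint speeds; "joint_efforts": joint torques, N m; "eef_pos": TCP position; "tcp_rot": TCP orientation; "contact_force": force on the tool from outside, world axes, zero at the start; "wrist_torque": the same for the moment, N m; "opening": opening from 0.0 (shut) to 1.0 (fully open).
Only numpy, scipy, OpenCV 4.12 (cv2) and the standard library are available. Lean on these libraries where they do the work, as an engineer would, in place of code of your own. Each camera call takes 0.05 s, during which the arm holds its last target.

## Task

One of the two clamping jigs on the bench holds a pine block with a self-adhesive pad under it. Swing that jig's toggle clamp over centre so that it presses down on the block, leave it clamped for three seconds so the pad sticks, then throw the clamp fully back open. The block must stay in its nest, and leave the empty jig's clamp open as it is.

Things in the scene. Friction and masses are not known exactly. Their poses are not given: they have to be found in the camera images.
- jig: Fixed jig holding the block; an identical empty one stands 280+ mm to its side (either side). Origin on the bench under the nest's centre, z up, x from clamp to nest. Plywood base 18 mm thick, x -155 to 65, y -60 to 60 mm. Nest: seat 54 x 48 mm, fences 12 mm high, open to the clamp. Steel bracket 34 mm wide, 85 mm high, at x = -95 mm; its hinge pin runs along y there, 75 mm above the bench.
- clamp (a joint): Angle (rad) of its toggle clamp, a rigid L on the pin. 0 = open (start, end stop), arm upright; 1.5 = arm level, pad on the block. Elevation from +x: arm 1.5 - value, handle 3.33 - value (upright when clamped, lying back level when open). Snaps over by a spring past 0.75, either way; needs 4 to 10 N, 90 mm from the pin. Push the arm forward from behind to close, the handle back to open.
- block: Pine block 50 x 44 x 32 mm, loose in the loaded jig's nest, on the 18 mm base. Origin at the centre of its underside, axes along the jig's.
- spare_clamp (a joint): Angle of the empty jig's clamp; open (0) at the start, to be left so. Both clamps alike: arm a flat steel bar 20 mm wide (y), 12 mm thick, reaching 114 mm from the pin, a rubber pad 95 mm from the pin, 25 mm below its centre line when level. Handle in the same plane: steel shank, then a round black grip 22 mm thick from 45 to 130 mm from the pin.
Not all that is in view belongs to the job. Leave any red or turquoise look-alike of the block alone.

How it is judged:
By the outcome, as a careful person would: the job done as asked, in the order asked, and still so for the second after the job is handed in, with the robot touching nothing.
It also fails if it takes over 48 s, if anything falls off the work surface, if the arm or the gripper's body presses on something with over 40 N, if the wrist force passes 120 N, or if a joint passes its speed limit or range.

## Working session

There is one attempt and no reset: what is moved stays moved. The work goes in short steps, Python scripts to look and compute and a tool call to move; the robot and the scene stay as the last step left them, time stands still between calls to the robot, and variables do not carry over. Pictures are saved under pics/ and viewed, and the job is handed in when it is done.

Besides the shell and the picture viewer there is one more tool, called after "Call:" as name(argument=value, ...), one argument or row to a line, values as JSON. jog_arm: Moves the arm, as the interface text tells. Its arguments: {"type":"object","properties":{"series":{"type":"array","items":{"type":"array","items":{"type":"array","items":{"type":"number"}}}},"newtons":{"type":"number"}},"required":["series"]}

```bash
mkdir -p pics; ls; python3 - <<'E'
from rig import r
import cv2
s=r.sense();print(s, r.grasp_offset)
for n in("side","top","wrist"):
    f=r.grab_frame(n);cv2.imwrite(f"pics/{n}0.png",f[:,:,::-1]);print(n,r.calibration(n))
E
```

```text
pics
{'clock': 0.0, 'qpos': array([ 1.13663056e+00,  3.53640415e-01,  1.63413591e+00, -6.20387075e-06,
        1.15518424e+00, -2.43387211e-03]), 'qvel': array([-0.00050496, -0.00017216, -0.00162186,  0.00012701,  0.00092719,
        0.00106568]), 'joint_efforts': array([ 1.91808984e-03, -6.05260921e+01, -3.42072022e+01,  1.00653281e-04,
        9.42972751e-03, -3.09054576e-05]), 'eef_pos': array([261.35046874, 567.2142047 , 230.56574451]), 'tcp_rot': array([-3.14022473e+00,  2.34296697e-06,  2.70986327e+00]), 'contact_force': array([-0.68388496,  0.49520449,  0.12843817]), 'wrist_torque': array([ 0.00870982,  0.01985169, -0.01967805]), 'opening': 0.9985616542664737} 18.700000000000003
side {'mtx': array([[407.9570153 ,   0.        , 283.0343796 ],
       [  0.        , 407.9570153 , 210.13446564],
       [  0.        ,   0.        ,   1.        ]]), 'origin': array([  92.35242516, -536.67744086,  681.90012361]), 'attitude': array([-2.21893999, -0.0196368 , -0.7351026 ])}
top {'mtx': array([[379.28190097,   0.        , 278.62637197],
       [  0.        , 379.28190097, 211.09511547],
       [  0.        ,   0.        ,   1.        ]]), 'origin': array([589.71969862,  73.12980068, 792.39837465]), 'attitude': array([-3.04570472, -0.04393388, -1.57051383])}
wrist {'mtx': array([[357.06322472,   0.        , 279.1497387 ],
       [  0.        , 357.06322472, 214.94927952],
       [  0.        ,   0.        ,   1.        ]]), 'T_tool_cam': array([[ 8.82656263e-05, -9.47779988e-01, -3.18924892e-01,
         8.18065600e+01],
       [ 9.99999905e-01,  2.19576795e-04, -3.75777737e-04,
         6.21997104e-01],
       [ 4.26183125e-04, -3.18924829e-01,  9.47779917e-01,
        -1.41955041e+02],
       [ 0.00000000e+00,  0.00000000e+00,  0.00000000e+00,
         1.00000000e+00]])}
```

View pics/top0.png

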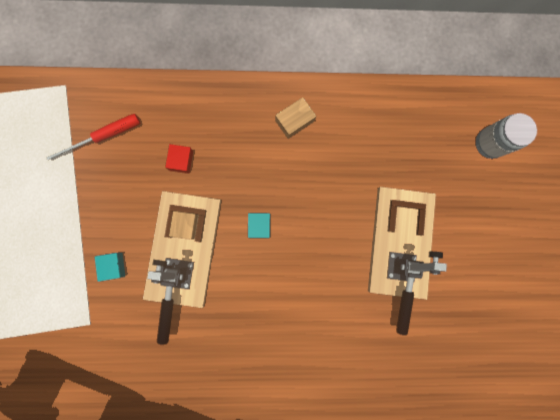

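View pics/side0.png

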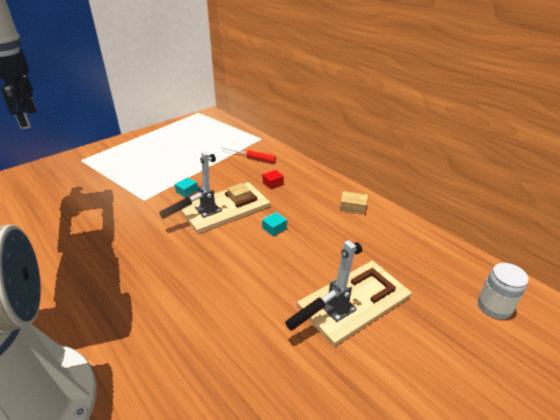

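Candidates: left jig in the top view (183,248), with a wood-coloured block in its nest at (184,222), and right jig (403,243), whose nest looks empty at (407,220). The loose wood block at (296,117) is in no jig. I'll confirm in an enlarged crop and measure the base.

```bash
cat > h.py <<'E'
import numpy as np, cv2
from rig import r
from scipy.spatial.transform import Rotation as R
def cam(n):
    c=r.calibration(n);return c['mtx'],np.array(c['origin']),R.from_euler('xyz',c['attitude']).as_matrix()
def ray(n,px,z):
    K,o,A=cam(n);d=A@np.linalg.inv(K)@np.array([px[0],px[1],1.]);return o+d*(z-o[2])/d[2]
def proj(n,p):
    K,o,A=cam(n);q=K@(A.T@(np.array(p)-o));return q[:2]/q[2]
E
python3 - <<'E'
from h import *
f=cv2.imread('pics/top0.png');s=cv2.imread('pics/side0.png')
a=cv2.resize(f[180:350,90:260],(400,400),interpolation=3);b=cv2.resize(s[140:240,150:280],(400,308),interpolation=3)
b=cv2.copyMakeBorder(b,0,92,0,0,0);cv2.imwrite('pics/crop.png',np.hstack([a,b]))
hsv=cv2.cvtColor(f,cv2.COLOR_BGR2HSV)
for p in [(160,215),(210,250),(195,290),(390,210),(185,223),(100,150),(183,200)]: print(p,hsv[p[1],p[0]])
E
```

```text
(160, 215) [ 17 103 223]
(210, 250) [ 18 101 227]
(195, 290) [ 18  99 229]
(390, 210) [ 13 131  76]
(185, 223) [ 16 122 211]
(100, 150) [ 12 155 179]
(183, 200) [ 18  99 235]
```

View pics/crop.png

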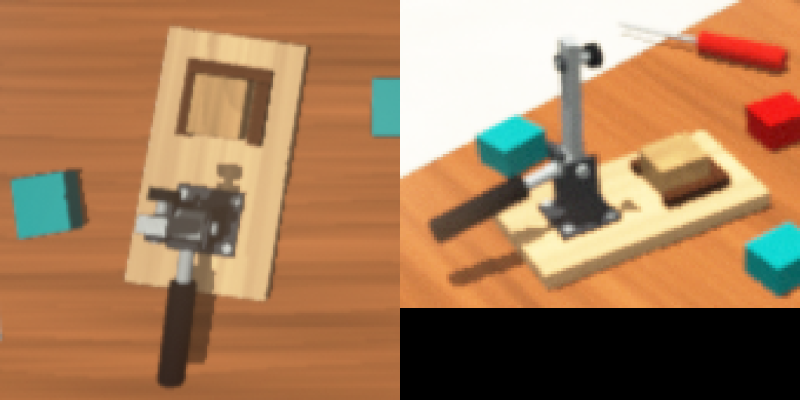

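The crop confirms that the left jig (centre about (183,248)) holds the raised pine block at (184,222). Its clamp is upright and its handle lies back toward the robot, with the grip end at (163,340). Next I'll measure the base rectangle.

```bash
python3 - <<'E'
from h import *
f=cv2.imread('pics/top0.png');hsv=cv2.cvtColor(f,cv2.COLOR_BGR2HSV)
m=cv2.inRange(hsv,(14,60,190),(24,125,255))
for nm,x0,x1 in(("L",135,230),("R",355,450)):
    q=np.zeros_like(m);q[185:312,x0:x1]=m[185:312,x0:x1]
    q=cv2.morphologyEx(q,cv2.MORPH_OPEN,np.ones((3,3)))
    c=max(cv2.findContours(q,0,1)[0],key=cv2.contourArea)[:,0]
    P=np.array([ray('top',p,18)[:2] for p in c]).astype(np.float32)
    rect=cv2.minAreaRect(P);print(nm,rect)
    B=cv2.boxPoints(rect);print(B)
    # long axis dir with +x-ish
    e=[B[1]-B[0],B[2]-B[1]];u=max(e,key=np.linalg.norm);u=u/np.linalg.norm(u);u=u*np.sign(u[0])
    O=np.array(rect[0])+45*u;yaw=np.arctan2(u[1],u[0]);print('origin',O,'yaw',yaw)
    v=np.array([-u[1],u[0]])
    W=lambda x,y,z:[*(O+u*x+v*y),z]
    for k,p in dict(pin=(-95,0,75),armtop=(-95+114*.0707,0,75+113.7),grip=(-95-130*.98,0,75-.0+130*np.sin(3.33)),nest=(0,0,50)).items():
        print(k,np.round(W(*p)),'top',np.round(proj('top',W(*p))),'side',np.round(proj('side',W(*p))))
E
```

```text
L ((588.38623046875, 234.5408172607422), (118.88823699951172, 220.2972869873047), 81.76343536376953)
[[470.8578  191.48982]
 [688.8827  159.92992]
 [705.9147  277.5918 ]
 [487.88977 309.15173]]
origin [632.92205429 228.09409285] yaw -0.14375517
pin [539. 242.  75.] top [170. 275.] side [205. 191.]
armtop [547. 241. 189.] top [154. 275.] side [204. 152.]
grip [413. 260.  51.] top [162. 342.] side [159. 215.]
nest [633. 228.  50.] top [182. 225.] side [238. 189.]
R ((601.4710083007812, -218.22569274902344), (118.94242858886719, 220.22142028808594), 83.05807495117188)
[[ 484.9796  -263.9526 ]
 [ 703.5867  -290.56927]
 [ 717.9624  -172.49878]
 [ 499.35535 -145.88211]]
origin [ 646.14112473 -223.66453648] yaw -0.12115942
pin [ 552. -212.   75.] top [412. 268.] side [339. 288.]
armtop [ 560. -213.  189.] top [440. 266.] side [349. 244.]
grip [ 425. -197.   51.] top [401. 333.] side [287. 326.]
nest [ 646. -224.   50.] top [411. 219.] side [372. 277.]
```

The base measures 118.9 x 220.3 mm (nominal 120 x 220). The pin, arm tip and grip also project to where they appear in both views. So the loaded jig's origin is (633, 228) with yaw -0.144. I'll close the fingers and move behind the upright arm, with the tool turned so that tool x = -jig x.

Call:
jog_arm(
  series=[
    [[-33.5, -19.5, 5.5, 0, 0, -16.5, 0], [-33.5, -19.5, 5.5, 0, 0, -16.5, 0], [-33.5, -19.5, 5.5, 0, 0, -16.5, 0], [-33.5, -19.5, 5.5, 0, 0, -16.5, 0], [-33.5, -19.5, 5.5, 0, 0, -16.5, 0]],
  ],
  newtons=40,
)

```text
clock: 0.78
eef_pos: [439.8, 313.1, 187.2]
tcp_rot: [3.141, 0.0, 2.998]
contact_force: [1.5, 1.0, -0.5]
opening: -0.001
```

```bash
cat >> h.py <<'E'
O=np.array([633.,228.]);YAW=-.144;U=np.array([np.cos(YAW),np.sin(YAW)]);V=np.array([-U[1],U[0]])
def st():
    s=r.sense();d=s['eef_pos'][:2]-O
    print('t',round(s['clock'],2),'jig XYZ',np.round([d@U,d@V,s['eef_pos'][2]],1),'rot',np.round(s['tcp_rot'],3),'F',np.round(s['contact_force'],1),'op',round(s['opening'],2))
    return s
def to(X,Y,Z):
    s=st();w=np.array([*(O+X*U+Y*V),Z]);M=R.from_euler('xyz',s['tcp_rot']).as_matrix()
    print('shift cm',np.round(M.T@(w-s['eef_pos'])/10,2),'turn z deg',np.degrees(s['tcp_rot'][2]-(YAW+np.pi)))
E
python3 -c "
from h import *
to(-150,0,170)"
```

```text
t 0.78 jig XYZ [-203.4   56.5  187.2] rot [3.141 0.    2.998] F [ 1.5  1.  -0.5] op -0.0
shift cm [-5.34 -5.65  1.72] turn z deg 0.025044250690474636
```

Call:
jog_arm(
  series=[
    [[-4.0, -5.0, 1.7, 0, 0, 0, 0], [-4.0, -5.0, 1.7, 0, 0, 0, 0], [-4.0, -5.0, 1.7, 0, 0, 0, 0], [-4.0, -5.0, 1.7, 0, 0, 0, 0]],
  ],
)

```text
clock: 1.27
eef_pos: [471.1, 260.8, 170.8]
tcp_rot: [3.141, 0.0, 2.999]
contact_force: [-0.2, -0.1, -0.3]
opening: 0.001
```

```bash
python3 -c "
from h import *
to(-115,0,155)
f=r.grab_frame('top');g=r.grab_frame('wrist')
cv2.imwrite('pics/a1.png',np.hstack([cv2.resize(f[150:360,60:340],(400,300))[:,:,::-1],cv2.resize(g,(400,300))[:,:,::-1]]))"
```

```text
t 1.27 jig XYZ [-165.     9.2  170.8] rot [3.141 0.    2.999] F [-0.2 -0.1 -0.3] op 0.0
shift cm [-4.99 -0.93  1.58] turn z deg 0.07801173274923336
```

View pics/a1.png

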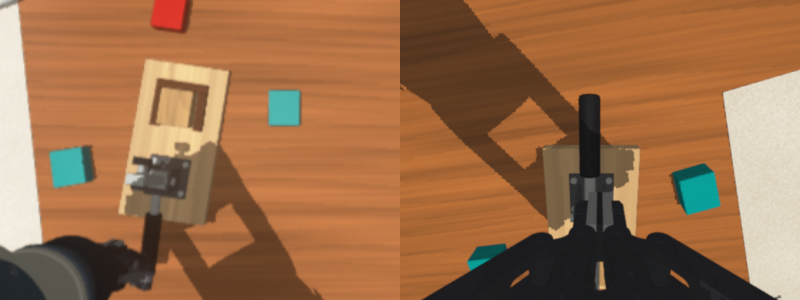

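The fingers are behind the upright arm and about 9 mm off-centre. I'll centre them and move up to the arm.

Call:
jog_arm(
  series=[
    [[-2.0, -0.9, 1.6, 0, 0, 0, 0], [-4.0, -0.9, 1.6, 0, 0, 0, 0], [-5.0, -0.9, 1.6, 0, 0, 0, 0], [-5.0, -0.9, 1.6, 0, 0, 0, 0]],
  ],
)

```text
clock: 1.88
eef_pos: [520.6, 243.4, 154.4]
tcp_rot: [3.141, 0.0, 2.997]
contact_force: [0.4, -0.5, -0.0]
opening: 0.004
```

```bash
python3 -c "
from h import *
to(-48,0,137)"
```

```text
t 1.88 jig XYZ [-113.4   -0.9  154.4] rot [3.141 0.    2.997] F [ 0.4 -0.5 -0. ] op 0.0
shift cm [-6.54  0.09  1.74] turn z deg -0.048648570696182676
```

Call:
jog_arm(
  series=[
    [[-1.0, 0.1, 0, 0, 0, 0, 0], [-2.0, 0.1, 0, 0, 0, 0, 0], [-3.0, 0.1, 0.2, 0, 0, 0, 0], [-4.0, 0.1, 0.4, 0, 0, 0, 0], [-4.5, 0.1, 0.6, 0, 0, 0, 0]],
  ],
)

```text
clock: 2.5
eef_pos: [563.1, 237.7, 147.8]
tcp_rot: [-3.14, -0.003, 2.998]
contact_force: [-3.9, -0.2, -0.9]
opening: 0.0
```

```bash
python3 -c "
from h import *
to(-34,0,121)
f=r.grab_frame('side');cv2.imwrite('pics/a2.png',cv2.resize(f[110:250,100:300],(800,560))[:,:,::-1])"
```

```text
t 2.5 jig XYZ [-70.6  -0.4 147.8] rot [-3.140e+00 -3.000e-03  2.998e+00] F [-3.9 -0.2 -0.9] op 0.0
shift cm [-3.66  0.04  2.66] turn z deg 0.015638623693468315
```

View pics/a2.png

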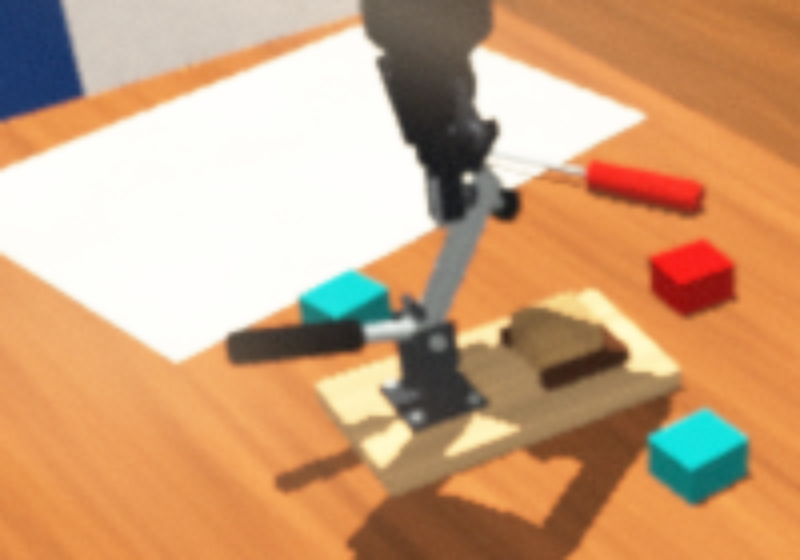

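The fingertips are against the back of the arm, which is tipping forward, and the handle is rising (4 N). I'll push past centre along the arc.

Call:
jog_arm(
  series=[
    [[-1.0, 0, 0.4, 0, 0, 0, 0], [-2.0, 0, 0.9, 0, 0, 0, 0], [-2.8, 0, 1.5, 0, 0, 0, 0], [-3.4, 0, 2.2, 0, 0, 0, 0], [-3.7, 0, 2.6, 0, 0, 0, 0]],
  ],
)

```text
clock: 3.18
eef_pos: [602.1, 232.8, 122.5]
tcp_rot: [3.141, 0.002, 2.998]
contact_force: [0.1, 0.4, -0.4]
opening: 0.001
```

```bash
python3 -c "
from h import *
to(-34,0,121)
f=r.grab_frame('side');cv2.imwrite('pics/a3.png',cv2.resize(f[110:250,100:300],(800,560))[:,:,::-1])"
```

```text
t 3.17 jig XYZ [-31.3   0.4 122.5] rot [3.141e+00 2.000e-03 2.998e+00] F [ 0.1  0.4 -0.4] op 0.0
shift cm [ 0.27 -0.04  0.14] turn z deg 0.01239134530085095
```

View pics/a3.png

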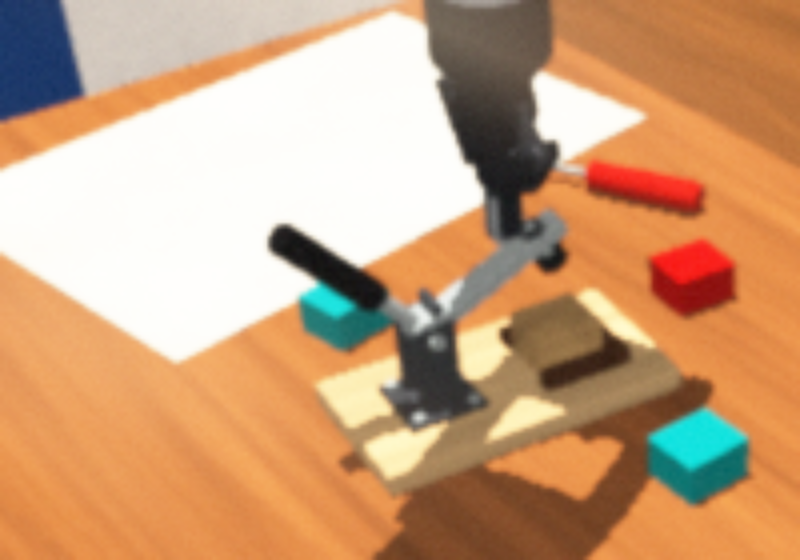

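Contact force is gone and the arm is past centre (about 40° elevation and moving). I'll hold one row, then rise.

Call:
jog_arm(
  series=[
    [[0, 0, 0, 0, 0, 0, 0], [0, 0, 0, 0, 0, 0, 0]],
  ],
)

```text
clock: 3.48
eef_pos: [601.2, 232.9, 122.9]
tcp_rot: [3.141, 0.001, 2.998]
contact_force: [-0.6, 0.6, 0.4]
opening: 0.001
```

```bash
python3 -c "
from h import *
to(-50,0,250)
f=r.grab_frame('side');cv2.imwrite('pics/a4.png',cv2.resize(f[110:250,100:300],(800,560))[:,:,::-1])"
```

```text
t 3.48 jig XYZ [-32.2   0.3 122.9] rot [3.141e+00 1.000e-03 2.998e+00] F [-0.6  0.6  0.4] op 0.0
shift cm [  1.77  -0.02 -12.71] turn z deg 0.009546127087495223
```

View pics/a4.png

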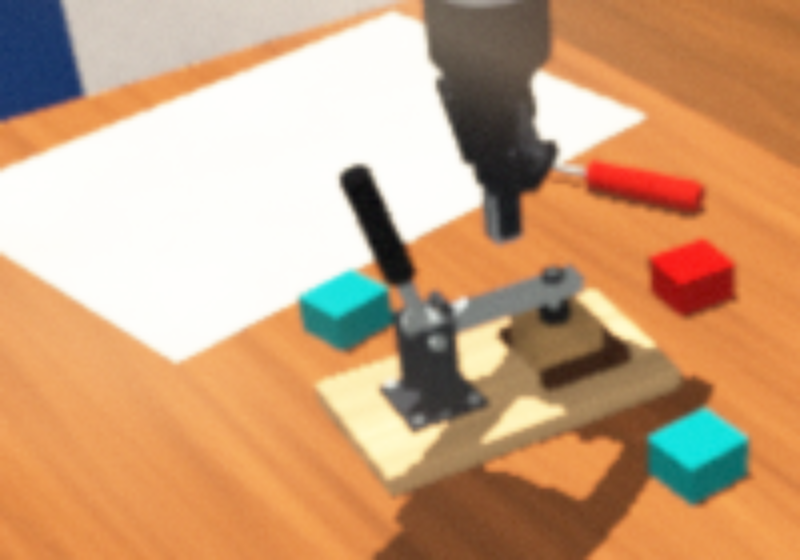

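The clamp has snapped over: the arm is level with its pad on the block, and the handle is upright, well clear of the tool. I'll wait out the dwell (from about t=3.5 s) while placing the fingers in front of the handle.

Call:
jog_arm(
  series=[
    [[0, 0, -2, 0, 0, 0, 0], [0, 0, -5, 0, 0, 0, 0], [2, 0, -5, 0, 0, 0, 0], [4.2, 0, -5, 0, 0, 0, 0], [4.2, 0, -5, 0, 0, 0, 0]],
  ],
)

```text
clock: 4.15
eef_pos: [558.7, 239.1, 174.1]
tcp_rot: [3.141, 0.001, 2.999]
contact_force: [-0.2, 0.4, -0.4]
opening: 0.002
```

Call:
jog_arm(
  series=[
    [[0, 0, 0, 0, 0, 0, 0], [0, 0, 0, 0, 0, 0, 0], [0, 0, 0, 0, 0, 0, 0], [0, 0, 0, 0, 0, 0, 0], [0, 0, 0, 0, 0, 0, 0]],
  ],
)

```text
clock: 4.78
eef_pos: [559.4, 238.7, 172.3]
tcp_rot: [-3.141, -0.0, 2.998]
contact_force: [-0.5, 0.7, 0.3]
opening: -0.001
```

Call:
jog_arm(
  series=[
    [[0, 0, 0, 0, 0, 0, 0], [0, 0, 0, 0, 0, 0, 0], [0, 0, 0, 0, 0, 0, 0], [0, 0, 0, 0, 0, 0, 0], [0, 0, 0, 0, 0, 0, 0]],
  ],
)

```text
clock: 5.4
eef_pos: [559.3, 238.8, 172.4]
tcp_rot: [-3.142, -0.0, 2.998]
contact_force: [0.2, -0.4, -0.1]
opening: -0.001
```

Call:
jog_arm(
  series=[
    [[0, 0, 0, 0, 0, 0, 0], [0, 0, 0, 0, 0, 0, 0], [0, 0, 0, 0, 0, 0, 0], [0, 0, 0, 0, 0, 0, 0], [0, 0, 0, 0, 0, 0, 0]],
  ],
)

```text
clock: 6.02
eef_pos: [559.3, 238.8, 172.5]
tcp_rot: [3.142, 0.0, 2.998]
contact_force: [-0.4, 0.4, 0.1]
opening: -0.002
```

Call:
jog_arm(
  series=[
    [[0, 0, 0, 0, 0, 0, 0], [0, 0, 0, 0, 0, 0, 0], [0, 0, 0, 0, 0, 0, 0], [0, 0, 0, 0, 0, 0, 0], [0, 0, 0, 0, 0, 0, 0]],
  ],
)

```text
clock: 6.65
eef_pos: [559.3, 238.8, 172.5]
tcp_rot: [3.142, 0.0, 2.998]
contact_force: [-0.1, 0.3, -0.3]
opening: 0.001
```

Call:
jog_arm(
  series=[
    [[0, 0, 0, 0, 0, 0, 0], [0, 0, 0, 0, 0, 0, 0], [0, 0, 0, 0, 0, 0, 0], [0, 0, 0, 0, 0, 0, 0], [0, 0, 0, 0, 0, 0, 0]],
  ],
)

```text
clock: 7.28
eef_pos: [559.3, 238.8, 172.5]
tcp_rot: [3.142, -0.0, 2.998]
contact_force: [-0.3, -0.4, 0.3]
opening: 0.002
```

```bash
python3 -c "
from h import *
to(-99,0,172)
f=r.grab_frame('side');cv2.imwrite('pics/a5.png',cv2.resize(f[110:250,100:300],(800,560))[:,:,::-1])"
```

```text
t 7.28 jig XYZ [-7.450e+01  1.000e-01  1.725e+02] rot [ 3.142 -0.     2.998] F [-0.3 -0.4  0.3] op 0.0
shift cm [ 2.45 -0.01  0.05] turn z deg 0.008323859669131921
```

View pics/a5.png

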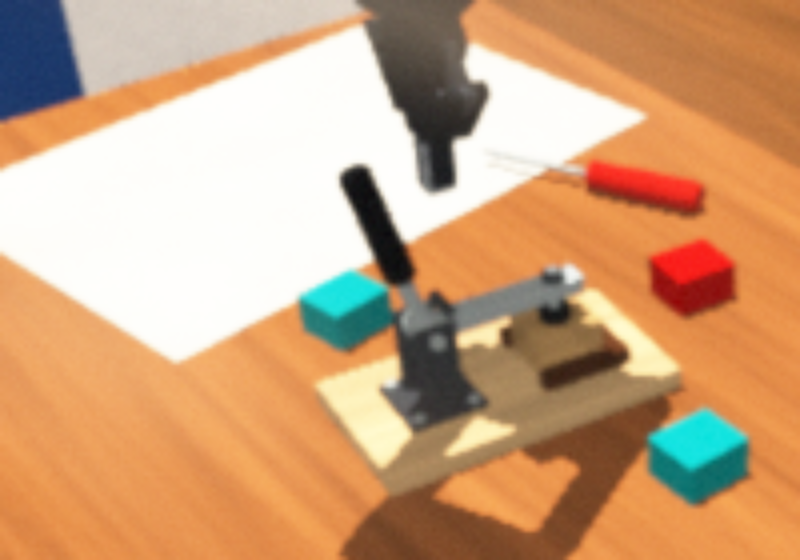

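It has been clamped for 3.8 s with nothing else touched. Now I'll push the handle back along its arc.

Call:
jog_arm(
  series=[
    [[1.8, 0, 0, 0, 0, 0, 0], [3.0, 0, 0, 0, 0, 0, 0], [4.2, 0, 0.3, 0, 0, 0, 0], [5.4, 0, 0.8, 0, 0, 0, 0], [6.4, 0, 1.3, 0, 0, 0, 0]],
  ],
)

```text
clock: 7.95
eef_pos: [495.6, 248.2, 159.7]
tcp_rot: [3.141, 0.001, 2.998]
contact_force: [3.7, 0.1, -0.2]
opening: 0.002
```

```bash
python3 -c "
from h import *
to(-163,0,137)
to(-179,0,108)"
```

```text
t 7.95 jig XYZ [-138.9    0.3  159.7] rot [3.141e+00 1.000e-03 2.998e+00] F [ 3.7  0.1 -0.2] op 0.0
shift cm [ 2.42 -0.03  2.27] turn z deg 0.02981441934209
t 7.95 jig XYZ [-138.9    0.3  159.7] rot [3.141e+00 1.000e-03 2.998e+00] F [ 3.7  0.1 -0.2] op 0.0
shift cm [ 4.02 -0.03  5.16] turn z deg 0.02981441934209
```

Call:
jog_arm(
  series=[
    [[1.0, 0, 0.7, 0, 0, 0, 0], [1.9, 0, 1.6, 0, 0, 0, 0], [2.7, 0, 2.6, 0, 0, 0, 0], [3.4, 0, 3.6, 0, 0, 0, 0], [3.9, 0, 4.8, 0, 0, 0, 0]],
  ],
)

```text
clock: 8.57
eef_pos: [456.6, 253.5, 110.5]
tcp_rot: [-3.141, -0.001, 2.998]
contact_force: [-0.7, -0.3, 0.3]
opening: 0.001
```

Call:
jog_arm(
  series=[
    [[0, 0, 0, 0, 0, 0, 0], [0, 0, 0, 0, 0, 0, 0], [0, 0, 0, 0, 0, 0, 0]],
  ],
)

```text
clock: 8.95
eef_pos: [457.9, 253.7, 111.8]
tcp_rot: [3.141, 0.001, 2.998]
contact_force: [0.2, -0.1, 0.6]
opening: -0.004
```

```bash
python3 -c "
from h import *
st()
f=r.grab_frame('side');cv2.imwrite('pics/a6.png',cv2.resize(f[110:250,100:300],(800,560))[:,:,::-1])"
```

```text
t 8.95 jig XYZ [-177.     0.3  111.8] rot [3.141e+00 1.000e-03 2.998e+00] F [ 0.2 -0.1  0.6] op -0.0
```

View pics/a6.png

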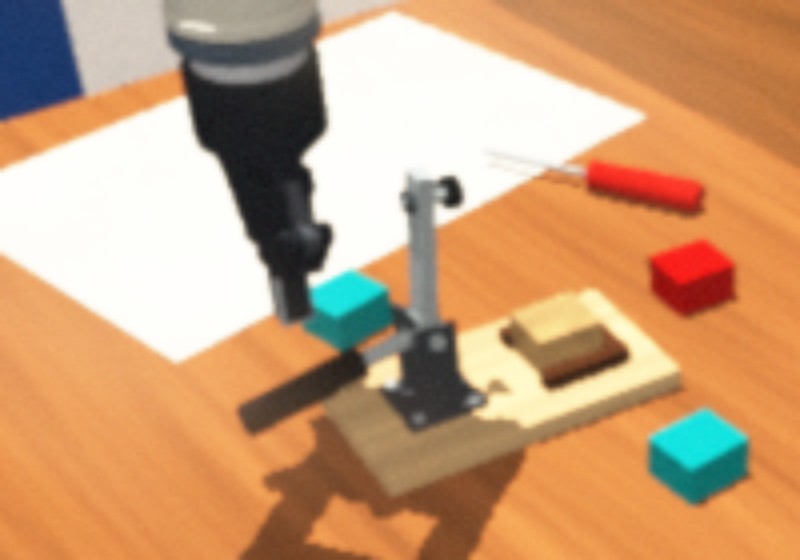

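The clamp has snapped fully open and the block is still in its nest. I'll rise clear and compare with the starting pictures.

Call:
jog_arm(
  series=[
    [[0, 0, -5, 0, 0, 0, 0], [2, 0, -10, 0, 0, 0, 0], [6, 6, -14, 0, 0, 0, 0], [8, 12, -14, 0, 0, 0, 0], [8, 12, -14, 0, 0, 0, 0]],
  ],
)

```text
clock: 9.62
eef_pos: [395.0, 386.8, 252.8]
tcp_rot: [3.139, 0.001, 3.0]
contact_force: [-0.4, -0.6, 0.5]
opening: 0.002
```

Call:
jog_arm(
  series=[
    [[0, 12, 0, 0, 0, 0, 0], [0, 12, 0, 0, 0, 0, 0], [0, 12, 0, 0, 0, 0, 0], [0, 12, 0, 0, 0, 0, 0]],
  ],
)

```text
clock: 10.12
eef_pos: [412.5, 501.6, 250.6]
tcp_rot: [-3.14, -0.001, 2.998]
contact_force: [-0.5, -0.4, -0.4]
opening: 0.003
```

```bash
python3 -c "
from h import *
st()
f=r.grab_frame('side')[:,:,::-1];g=r.grab_frame('top')[:,:,::-1]
f0=cv2.imread('pics/side0.png');g0=cv2.imread('pics/top0.png')
z=lambda a,b:np.hstack([cv2.resize(x,(400,300),interpolation=3) for x in(a,b)])
cv2.imwrite('pics/a7.png',np.vstack([z(f0[140:240,150:283],f[140:240,150:283]),z(g0[170:350,80:320],g[170:350,80:320])]))
for nm,(x,y,w,h) in dict(spare=(365,180,90,160),loaded=(140,185,90,165)).items():print(nm,'mean diff',cv2.absdiff(g0,g.copy())[y:y+h,x:x+w].mean())
"
```

```text
t 10.12 jig XYZ [-257.5  239.1  250.6] rot [-3.140e+00 -1.000e-03  2.998e+00] F [-0.5 -0.4 -0.4] op 0.0
spare mean diff 1.2772222222222223
loaded mean diff 3.2965656565656567
```

View pics/a7.png

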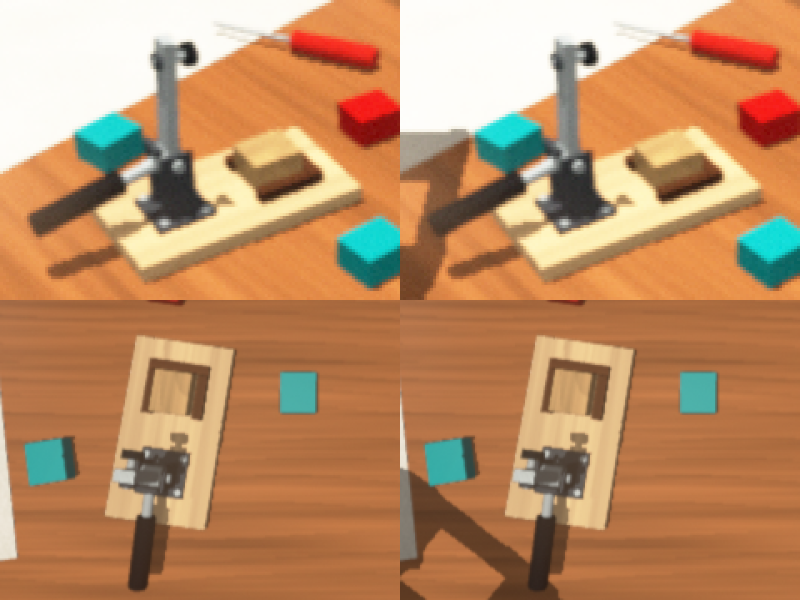

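The before and after crops match: clamp fully open, block in its nest, spare jig and look-alikes unmoved. Only the robot's shadow differs.

```bash
python3 -c "
from rig import r
print(r.sign_off())"
```

```text
the job is handed in; nothing more can be done
None
```

I closed the clamp on the loaded jig (the left one in the top view), held it about 3.8 s, threw it fully back open, and handed the job in at about 10 s.

- **Closing:** I pushed the arm forward from behind with the shut fingers until it snapped over. A picture showed the arm level with its pad on the block. The tool touched nothing during the wait.
- **Opening:** I pushed the handle back until it snapped open, then moved the arm clear. Wrist force readings stayed around 4 N; I only read them at the end of each move.
- **Last checks:** In the before and after side and top pictures, the clamp is back at its open stop and the block sits in its nest as before. The look-alike blocks in those crops haven't moved. The spare jig showed almost no pixel change in the top view (mean 1.3 of 255). The larger change at the loaded jig (3.3) is the robot's shadow.

No check failed or disagreed. I couldn't check directly whether the pad has stuck.

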